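Ground check of a radiosonde: open the chamber, slide the boom in to the detent and hold

TASK

Run the sonde's sensor boom into the ground-check chamber: first draw the chamber's shutter plate straight up out of its guide by its top lip, stand it upright, fully home, in the slot of the wooden block and let go of it. Then take the sonde cradle by its black grip and slide it along the rail towards the chamber until you feel its spring ball drop into the notch of the detent bar, do not run past the notch, and finish while still gripping it there. Leave the blue lid, the whip section and the vial as they lie.

Things in the scene. Friction and masses are not known exactly. Their poses are not given: they have to be found in the camera images.
- unit: fixed ground-check unit, origin on the table under the rail's line; local +y runs along the rail to the chamber. Grey base plate 12 mm thick, x -60 to 60, y -290 to 220 mm. Beige chamber x -44 to 44, y 116 to 216, roof at z 95; a round cap on the roof at y 186, radius 26, top at z 115. Two upright guide channels at the chamber's mouth, y 104 to 116, as high as the roof, hold the shutter
- shutter: loose aluminium plate, about 100 g, 64 mm wide (x), 4 thick (y), 98 tall, with a lip along its top edge 60 wide, 10 thick, z 94 to 112 mm. Origin: middle of its lower edge, z up. At the start it stands in the guide (6 mm gap) at the unit's local (0, 113, 24) mm, axes as the unit's, and bars the boom's way; it must rise 71 mm to come free
- rest: fixed wooden block 96 x 46 x 36 mm with one slot open at the top, 67 mm long (x), 6.5 wide (y), 28 deep, floor 8 mm above the table, mouth chamfered 3 mm. Origin on the table under the slot's middle, z up. The shutter, fully home, has its origin 8 mm above this origin, its x along the slot; either way round will do
- cradle: sonde cradle on the rail, origin under the sonde's middle, 30.5 mm above the table, axes as the unit's. Slides along local y only, 145 mm between its end stops, about 1.5 N of friction, stays where it is left. Carries a white sonde 63 x 155 x 46 mm, top 82 mm above the table, with a flat boom 110 mm long, 60 mm above the table, pointing at the chamber, short of the shutter at the start
- grip (a point): middle of the cradle's grip, an upright black knob of diameter 25 mm at the cradle's rear, 73.5 mm above the table on the rail's line (local y -142.5 mm of the cradle); knob from 18.5 mm below to 18.5 mm above this point, on a thin post. Axes as the unit's; it moves with the cradle. The sonde's rear face is 65 mm ahead of its axis; nothing stands beside or behind it
- plunger (a point): lowest point of the spring plunger's steel ball (radius 6 mm, under a brass barrel on an arm at the cradle's +x side) as it rides on the detent bar; axes as the unit's; it moves with the cradle
- notch (a point): middle of the one notch (9 mm wide) in the top of the detent bar, a steel bar 10 mm wide clamped beside the rail; axes as the unit's. The bar is set differently each day: the notch is at local y 5 to 30 mm of the unit. The ball drops in when the plunger is level with it along the rail: from about 4 mm it pulls the cradle in with some 5 N, and dragging it out takes about 8 N either way
- lid: blue plastic sonde lid, a shallow tray 66 x 50 x 16 mm, lying loose on the table; leave it
- whip: aluminium antenna whip section, a tube 300 mm long and 10 mm thick with square brass ends, lying loose on the table beyond the unit; leave it
- vial: glass desiccant vial, diameter 26 mm, 62 mm tall, standing loose on the table; leave it
Mind the look-alikes: they are no part of the job. There is more than one size of the shutter; the one meant has the size given above.

How it is judged:
On the way, in this order (a step that is already met when the one before it is completed fails the run):
1. the shutter has been drawn straight up, clear of its guide (z of shutter in the frame of unit above 0.095 m and contact force between the fingers and shutter above 0.5 N), for 0.1 s.
2. the shutter stands fully home in the block's slot and is let go (z of shutter in the frame of rest below 0.0105 m and horizontal distance between shutter and rest below 0.006 m and angle between shutter's own z axis and vertical below 0.12 rad and contact force between the fingers and shutter below 0.1 N), for 0.3 s.
3. the cradle's ball is in the notch, the grip in the fingers (y of plunger in the frame of notch between -0.0025 and 0.0025 m and contact force between the fingers and cradle above 2 N and distance between the grasp point and grip below 0.035 m), for 0.3 s.
At the end, for the whole second after the job is handed in: Cradle still, its ball in the notch (within 2.5 mm along the rail) and its black grip held in the fingers (over 2 N); the shutter at rest in the block's slot, fully home (within 2.5 mm of the floor, 6 mm of the middle), upright within 0.12 rad, untouched (all of step 3 and linear speed of cradle below 0.01 m/s and z of shutter in the frame of rest below 0.0105 m and horizontal distance between shutter and rest below 0.006 m and angle between shutter's own z axis and vertical below 0.12 rad and contact force between the arm and shutter below 0.1 N and linear speed of shutter below 0.02 m/s); the arm keeps its last pose, push and grip.
It fails at once if the cradle is driven past the notch (more than 8 mm) (y of plunger in the frame of notch above 0.008 m).
It fails at once if the lid, the whip section or the vial is moved more than 20 mm (distance of any of lid, whip, vial from where it was at the start of the episode above 0.02 m).
It also fails if it takes over 67 s, if anything falls off the work surface, if the arm or the gripper's body presses on something with over 40 N, if the wrist force passes 120 N, or if a joint passes its speed limit or range.

ROBOT

A 6-joint arm with a two-finger parallel gripper is mounted at the origin on the work surface. World frame = base frame: x ahead of the robot, y to its left, z up, the work surface at z = 0. Lengths are in m, angles in rad, forces in N, time in s.
With the tool pointing down it reaches from about 0.4 to 0.825 m from the base axis. Payload 7 kg.
Tool frame: the origin (TCP) lies on the centre line of the jaws, within the pads' length; the fingertips stand 14 mm ahead of it and the grasp point (between the pads) lies 5 mm behind it; z points along the fingers, y is the line along which they close (so a half turn about z gives the same grasp; the last joint's range is limited). The gripper opens to 88 mm and grips with 3 to 60 N. Pads are 19 mm wide; open, the fingers measure 130 mm over their backs; the gripper's body (78 mm by 193 mm) begins 47 mm behind the grasp point.
Start: joints at [1.405, 0.359, 0.012, 0, -1.224, -0.288], TCP at [0.296, 0.607, 0.241] pointing down, gripper open.
Joint ranges: [-3.07, 3.07], [-1.43, 2.12], [-1.02, 1.25], [-3.03, 1.67], [-3.05, -0], [-3.03, 3.03]. Speed limits (rad/s): [2.39, 2.39, 3.01, 3.14, 3.14, 3.14].

INTERFACE

Orientations are given as [roll, pitch, yaw] about the fixed x, y, z axes, in that order (R = Rz(yaw) Ry(pitch) Rx(roll)).
In Python, from station import arm gives the robot as it stands.
- The arm moves only by the tool move_arm, never from a script. Its argument "rows" is a list of rows, each an object with "translation": the shift along the tool's x, y, z in cm, a list of three; "rot": the turn, a rotation vector about the tool's x, y, z in degrees, a list of three; "hand": the closure, from 0 (fully open) to 1 (shut). A call has 1 to 8 rows; each row is the pose to reach, as a shift and turn from the pose commanded when the call began, along the tool's axes at that moment; what a row does not reach only later rows make up. A row lasts 1/12 s, in which the tool goes at most 41.7 mm and 7.16 degrees, less where a joint would pass 70% of its speed; a pose out of reach is approached as far as the arm can. A call with a gripper value outside its range is refused whole. The fingers move at their own pace and stop on an object; "squeeze" is the grip in N (left out, the last holds). Time passes only in rows, so rows that repeat a pose let the fingers close. It gives the time, the measured TCP pose, the force, the opening and the grip force at its end, in the units of the state.
- arm.get_state(): the state, without advancing time (a new reading comes with each control period).
- arm.grab_frame(name): name is "side" or "top" or "wrist"; returns (picture, depth): 384x512x3 uint8, red, green, blue; 384x512 float32, m along the optical axis (not along the pixel's ray), 0 where there is no reading.
- arm.camera_params(name): a dict with "vfov" (degrees; the focal length in pixels is half the picture's height over the tangent of half this angle, whatever the lens; pixels are square), "cx", "cy" (the principal point, pixels), "position" and "orientation" of the camera in the world; the wrist camera has in their place "tool_from_camera" (4x4, takes a point from camera to tool coordinates, whose origin is the TCP and whose axes are the flange's). Camera axes: x right, y down, z forward; pixel columns grow to the right and rows downward; lengths in m; the calibration is good to about 2 mm. The wrist camera is an equidistant fisheye: a pixel r from the principal point sees the ray r / f radians off the axis. A picture is of the moment at which its call begins: read the wrist's pose just before it. camera_params takes no time and is no camera call.
- arm.job_done(): hands the job in; it is judged then, once.
Trained networks look in the newest picture that a camera, given by its name, has taken for a name from the list of things; names that differ only in an ending like _2 or _b are one class to them, and where a whole thing is asked for, a point or a joint stands for the part that bears it (a point fixed in the world has none). Each returns a list of dicts, best first, with "p" (0 to 1); they miss things now and then, are a little off and sometimes report something else, mostly with a low value. They report only what shows in the picture. A call takes as long as a camera call. They do not tell look-alikes from the thing itself.
- arm.search_frame(label, camera): "point" ([x, y, z] in m, in the coordinates of the camera as it stood for that picture, good to about 4 mm: the middle of the surface that is visible of it).
- arm.pinpoint(label, camera): "point" ([x, y, z] in m, in the coordinates of the camera as it stood for that picture, good to about 4 mm: a listed point, or the origin of a listed thing).
The state is a dict: "t": time; "q": joint angles; "qd": joint speeds; "joint_efforts": joint torques, N m; "eef_pos": TCP position; "ee_rot": TCP orientation; "force": force on the tool from outside, world axes, zero at the start; "moment": the same for the moment, N m; "width": finger opening in m; "gripper_force": force on a finger pad.
Only numpy, scipy, OpenCV 4.12 (cv2) and the standard library are available. Lean on these libraries where they do the work, as an engineer would, in place of code of your own. Each camera call takes 0.05 s, during which the arm holds its last target. There are 200 camera calls.

## Working session

There is one attempt and no reset: what is moved stays moved. The work goes in short steps, Python scripts to look and compute and a tool call to move; the robot and the scene stay as the last step left them, time stands still between calls to the robot, and variables do not carry over. Pictures are saved under pics/ and viewed, at most 10 in all, crops included, and the job is handed in when it is done.

Besides the shell and the picture viewer there is one more tool, called after ">>>" by a JSON object that holds its "fn" and its "kwargs". move_arm: Moves the arm, as the interface text tells. Its arguments: {"type":"object","properties":{"rows":{"type":"array","items":{"type":"object","properties":{"translation":{"type":"array","items":{"type":"number"}},"rot":{"type":"array","items":{"type":"number"}},"hand":{"type":"number"}}}},"squeeze":{"type":"number"}},"required":["rows"]}

```bash
mkdir -p pics; ls; cat > h.py <<'E'
import numpy as np, cv2
from scipy.spatial.transform import Rotation as R
from station import arm
def campose(n):
    c=arm.camera_params(n)
    if 'tool_from_camera' in c:
        s=arm.get_state(); T=np.eye(4); T[:3,:3]=R.from_euler('xyz',s['ee_rot']).as_matrix() if len(s['ee_rot'])==3 else np.array(s['ee_rot']); T[:3,3]=s['eef_pos']
        return T@np.array(c['tool_from_camera'])
    o=np.array(c['orientation']); T=np.eye(4)
    T[:3,:3]=o if o.shape==(3,3) else (R.from_euler('xyz',o) if o.size==3 else R.from_quat(o)).as_matrix()
    T[:3,3]=c['position']; return T
def w(T,p): return (T[:3,:3]@np.asarray(p).T).T+T[:3,3]
def cloud(n,d):
    c=arm.camera_params(n); f=192/np.tan(np.radians(c['vfov'])/2)
    v,u=np.mgrid[:384,:512]; x=(u-c['cx'])/f; y=(v-c['cy'])/f
    return w(campose(n),np.stack([x*d,y*d,d],-1).reshape(-1,3)).reshape(384,512,3)
E
python3 - <<'E'
from h import *
print(arm.get_state())
for n in ['top','side','wrist']: print(n,arm.camera_params(n))
for n in ['top','side']:
    T=campose(n); im,d=arm.grab_frame(n); cv2.imwrite(f'pics/{n}0.png',im[...,::-1]); np.save(f'{n}0.npy',d)
    for l in ['unit','shutter','rest','cradle','grip','plunger','notch','lid','whip','vial']:
        for r in arm.pinpoint(l,n)[:4]: print(n,l,round(r['p'],2),w(T,r['point']).round(4))
E
```

```text
pics
{'t': 0.0, 'q': array([ 1.40510500e+00,  3.59406061e-01,  1.10640438e-02, -3.40246545e-04,
       -1.22408427e+00, -2.88082936e-01]), 'qd': array([-1.45875459e-03,  6.20673427e-04,  7.23660781e-04,  7.79304360e-04,
       -6.65772338e-04,  2.78282252e-05]), 'joint_efforts': array([-7.61769461e-04, -5.82721603e+01,  2.93061626e+01,  6.99701920e+00,
        6.94390954e-03, -1.63977584e-04]), 'eef_pos': array([0.29572692, 0.60626178, 0.2396143 ]), 'ee_rot': array([ 3.13993899e+00, -1.56467386e-04, -4.53890011e-01]), 'force': array([-0.73021173, -0.04027473,  0.37154568]), 'moment': array([ 0.04469928, -0.00968306,  0.01827879]), 'gripper_force': 0.0, 'width': 0.08781803006162135}
top {'vfov': 47.68195368240927, 'cx': 263.1989639419139, 'cy': 196.3137173736917, 'position': array([0.37756596, 0.04116707, 0.98306797]), 'orientation': array([-2.91290935,  0.00536245, -1.45607873])}
side {'vfov': 57.21375266413904, 'cx': 249.85409724995498, 'cy': 192.33294952551338, 'position': array([0.18832618, 0.45825472, 0.66179898]), 'orientation': array([-2.39040754, -0.01663587, -2.36514017])}
wr
[... 673 characters left out ...]
043  0.0307]
top grip 0.84 [ 0.5356 -0.2463  0.0771]
top plunger 0.75 [ 0.6028 -0.0899  0.0223]
top notch 0.67 [0.6205 0.0167 0.0216]
top lid 0.68 [ 0.3752 -0.1498 -0.0037]
top whip 0.59 [0.7664 0.0322 0.0021]
top vial 0.5 [ 0.3772  0.0903 -0.0046]
top vial 0.26 [ 0.5335 -0.2482  0.0761]
side unit 0.69 [ 0.5721 -0.0012 -0.0027]
side shutter 0.81 [4.478e-01 1.051e-01 4.000e-04]
side shutter 0.72 [0.485  0.2395 0.0071]
side rest 0.74 [0.4933 0.3944 0.0014]
side cradle 0.62 [ 0.5606 -0.1011  0.0321]
side grip 0.87 [ 0.5372 -0.24    0.073 ]
side notch 0.62 [0.6225 0.018  0.0275]
side lid 0.89 [ 0.3705 -0.147  -0.0062]
side whip 0.89 [ 0.7659  0.0384 -0.0017]
side vial 0.83 [0.3838 0.0973 0.0025]
```

View pics/top0.png

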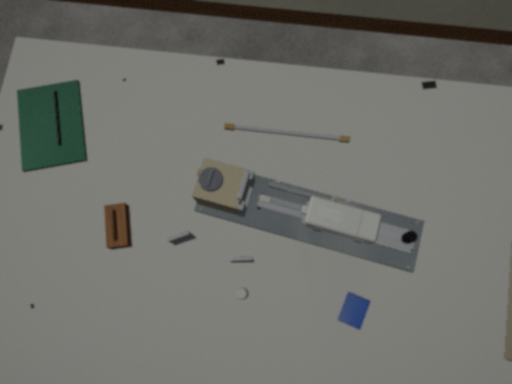

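View pics/side0.png

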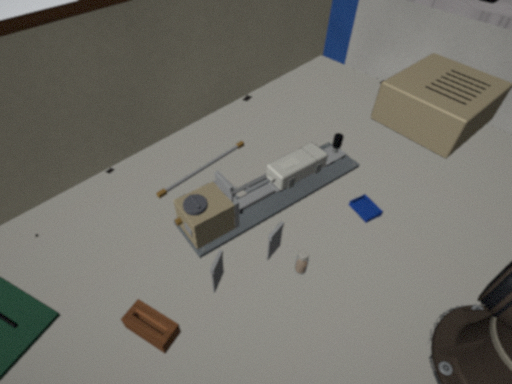

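The top picture shows shutter-like plates at (247,188), in the chamber's mouth, and at (181,238) and (242,259), both loose on the table. The one in the guide fits the description, because it bars the boom at the unit's y of 113 and its lip tops out at 136 mm. There are two slotted things. The brown block at (117,226) is the rest, and the green mat at (52,125) is a decoy. I'll measure next and confirm with a crop.

```bash
python3 - <<'E'
from h import *
for n in ['top','side']:
    im=cv2.imread(f'pics/{n}0.png'); d=np.load(f'{n}0.npy'); P=cloud(n,d); X,Y,Z=P[...,0],P[...,1],P[...,2]
    def rect(m,l):
        q=P[m]
        if len(q)<5: print(n,l,len(q)); return
        (c,s,a)=cv2.minAreaRect(q[:,:2].astype(np.float32)); print(n,l,len(q),'c',np.round(c,4),'s',np.round(s,4),'a',round(a,1),'z',np.percentile(q[:,2],[5,50,95]).round(4), 'med',np.median(q,0).round(4))
    box=lambda x0,x1,y0,y1,z0,z1:(X>x0)&(X<x1)&(Y>y0)&(Y<y1)&(Z>z0)&(Z<z1)&(d>0)
    rect(box(.44,.56,.33,.46,.03,.045),'rest')
    rect(box(.53,.65,.08,.15,.122,.15),'lip')
    rect(box(.53,.68,.15,.25,.107,.122),'cap')
    rect(box(.53,.68,.1,.25,.088,.10),'roof')
    rect(box(.49,.62,-.28,-.21,.08,.1),'knob')
    rect(box(.45,.62,-.2,.0,.075,.09),'sonde')
    rect(box(.40,.50,.07,.135,.08,.15),'plateA')
    rect(box(.44,.53,.2,.28,.08,.15),'plateB')
    rect(box(.40,.78,-.32,.25,.008,.016),'base')
    if n=='top': cv2.imwrite('pics/crop0.png',cv2.resize(im[150:280,90:270],None,fx=4,fy=4,interpolation=cv2.INTER_CUBIC))
E
```

```text
top rest 874 c [0.4947 0.3884] s [0.0968 0.0484] a 14.4 z [0.0325 0.0361 0.0389] med [0.4941 0.3873 0.0361]
top lip 172 c [0.592  0.1114] s [0.0103 0.0623] a 81.1 z [0.1256 0.1359 0.1388] med [0.5915 0.1108 0.1359]
top cap 286 c [0.6045 0.1829] s [0.0489 0.0483] a 84.6 z [0.1071 0.1086 0.1164] med [0.604  0.1816 0.1086]
top roof 1409 c [0.6009 0.1579] s [0.1121 0.0886] a 80.7 z [0.0924 0.0953 0.0978] med [0.5917 0.1518 0.0953]
top knob 129 c [ 0.5339 -0.2432] s [0.0238 0.0227] a 80.0 z [0.0833 0.0915 0.0941] med [ 0.5333 -0.242   0.0915]
top sonde 2138 c [ 0.5577 -0.1037] s [0.1551 0.0636] a 80.5 z [0.0792 0.0827 0.0855] med [ 0.5562 -0.1032  0.0827]
top plateA 91 c [0.4489 0.1001] s [0.0066 0.0452] a 6.4 z [0.0851 0.0877 0.0899] med [0.449  0.1002 0.0877]
top plateB 100 c [0.4805 0.2357] s [0.0082 0.0469] a 25.5 z [0.0831 0.0876 0.09  ] med [0.4804 0.235  0.0876]
top base 5594 c [ 0.6003 -0.0366] s [0.5189 0.359 ] a 80.1 z [0.0095 0.0123 0.0151] med [ 0.5483 -0.0286  0.0123]
side rest 1306 c [0.4952 0.3912] s [0.0975 0.0465] a 14.3 z [0.0329 0.0364 0.0382] med [0.4922 0.3918 0.0364]
[... 190 characters left out ...]
med [0.6029 0.1879 0.1082]
side roof 1240 c [0.6012 0.1607] s [0.1126 0.0903] a 80.7 z [0.0913 0.0953 0.0971] med [0.5858 0.1544 0.0953]
side knob 70 c [ 0.5357 -0.2387] s [0.0219 0.0235] a 51.4 z [0.0815 0.0899 0.0926] med [ 0.5334 -0.2368  0.0899]
side sonde 1101 c [ 0.5573 -0.0991] s [0.1546 0.0637] a 80.9 z [0.0776 0.0823 0.0841] med [ 0.5548 -0.0915  0.0823]
side plateA 95 c [0.4495 0.1039] s [0.0086 0.0472] a 8.1 z [0.0824 0.087  0.0889] med [0.4486 0.1048 0.087 ]
side plateB 112 c [0.4807 0.2392] s [0.0084 0.0469] a 26.1 z [0.0823 0.0873 0.0894] med [0.4792 0.2404 0.0873]
side base 3131 c [ 0.6006 -0.033 ] s [0.5169 0.3587] a 80.6 z [0.0095 0.012  0.0142] med [ 0.5381 -0.0065  0.012 ]
```

View pics/crop0.png

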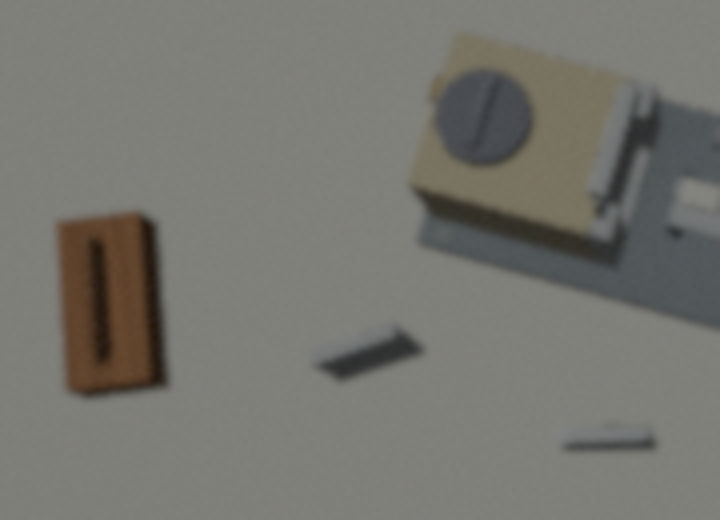

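The crop shows the guide's shutter lip at about (612,140), running across the mouth behind the two channels; its lip measures about 60 mm. The loose plates at (360,345) and (610,437) measure about 46 mm, so they are the smaller look-alikes. The brown block with its slot at (98,300) is the rest. I'll go to look at the rest with the wrist camera first.

```bash
cat >> h.py <<'E'
def rel(pos,yawdeg,pr=True):
    s=arm.get_state(); A=R.from_euler('xyz',s['ee_rot']); B=R.from_euler('xyz',[180,0,yawdeg],degrees=True)
    t=A.inv().apply(np.array(pos)-s['eef_pos'])*100; r=(A.inv()*B).as_rotvec(degrees=True)
    print('move cm',t.round(2),'rot',r.round(2),'force',np.round(s['force'],1),'w',round(s['width'],4))
def wcloud(d):
    c=arm.camera_params('wrist'); f=192/np.tan(np.radians(c['vfov'])/2)
    v,u=np.mgrid[:384,:512]; x=u-c['cx']; y=v-c['cy']; r=np.hypot(x,y)+1e-9; th=r/f; k=np.tan(th)/r
    return w(campose('wrist'),np.stack([x*k*d,y*k*d,d],-1).reshape(-1,3)).reshape(384,512,3)
E
python3 -c "
from h import *
rel([.427,.373,.24],14.4)"
```

```text
move cm [22.03 15.26  0.06] rot [ -0.   -0.  -40.4] force [ 0.1 -0.   0.6] w 0.088
```

>>> {"fn": "move_arm", "kwargs": {"rows": [{"translation": [22, 15.3, 0], "rot": [0, 0, -40.4], "hand": 0.6}, {"translation": [22, 15.3, 0], "rot": [0, 0, -40.4], "hand": 0.6}, {"translation": [22, 15.3, 0], "rot": [0, 0, -40.4], "hand": 0.6}, {"translation": [22, 15.3, 0], "rot": [0, 0, -40.4], "hand": 0.6}, {"translation": [22, 15.3, 0], "rot": [0, 0, -40.4], "hand": 0.6}, {"translation": [22, 15.3, 0], "rot": [0, 0, -40.4], "hand": 0.6}, {"translation": [22, 15.3, 0], "rot": [0, 0, -40.4], "hand": 0.6}, {"translation": [22, 15.3, 0], "rot": [0, 0, -40.4], "hand": 0.6}]}}

```text
t: 1.77
eef_pos: [0.428, 0.3693, 0.2411]
ee_rot: [-3.141, -0.0, 0.248]
force: [-0.5, 0.5, -0.1]
width: 0.0401
gripper_force: 0.0
```

>>> {"fn": "move_arm", "kwargs": {"rows": [{"translation": [0, 0, 0], "rot": [0, 0, 0], "hand": 0.6}, {"translation": [0, 0, 0], "rot": [0, 0, 0], "hand": 0.6}, {"translation": [0, 0, 0], "rot": [0, 0, 0], "hand": 0.6}]}}

```text
t: 2.02
eef_pos: [0.4263, 0.3735, 0.2405]
ee_rot: [-3.141, -0.0, 0.252]
force: [-0.7, -0.1, 0.9]
width: 0.0351
gripper_force: 0.0
```

```bash
cat > look.py <<'E'
from h import *
import sys
def look(tag):
    s=arm.get_state(); im,d=arm.grab_frame('wrist'); P=wcloud(d); cv2.imwrite(f'pics/{tag}.png',im[...,::-1]); np.savez(f'{tag}.npz',P=P,d=d,im=im)
    print('tcp',s['eef_pos'].round(4),np.degrees(s['ee_rot']).round(2),'w',round(s['width'],4)); return im,d,P
def rect(P,m,l):
    q=P[m]
    if len(q)<5: print(l,len(q)); return
    (c,s,a)=cv2.minAreaRect(q[:,:2].astype(np.float32)); print(l,len(q),'c',np.round(c,4),'s',np.round(s,4),'a',round(a,1),'z',np.percentile(q[:,2],[5,50,95]).round(4),'med',np.median(q,0).round(4))
def box(P,d,x0,x1,y0,y1,z0,z1): X,Y,Z=P[...,0],P[...,1],P[...,2]; return (X>x0)&(X<x1)&(Y>y0)&(Y<y1)&(Z>z0)&(Z<z1)&(d>0)
E
python3 - <<'E'
from look import *
im,d,P=look('rest1'); T=campose('wrist')
m=box(P,d,.43,.57,.33,.46,.030,.042); rect(P,m,'rest'); rect(P,box(P,d,.47,.52,.375,.41,.0,.025),'slotfloor')
for r in arm.pinpoint('rest','wrist'): print(r['p'],w(T,r['point']))
# dark slot pixels
g=im.max(-1); near=box(P,d,.46,.53,.36,.42,-.01,.045); print(np.percentile(g[near],[5,20,50,90])); 
E
```

```text
tcp [0.4263 0.3735 0.2405] [-179.99   -0.     14.44] w 0.0351
rest 2902 c [0.4944 0.389 ] s [0.0949 0.0457] a 14.6 z [0.0344 0.0364 0.0377] med [0.4954 0.3892 0.0364]
slotfloor 211 c [0.495  0.3945] s [0.0304 0.0497] a 89.9 z [0.0066 0.0083 0.0096] med [0.4945 0.3884 0.0083]
0.64 [0.49757826 0.38868881 0.00133705]
[103. 138. 147. 191.]
```

View pics/rest1.png

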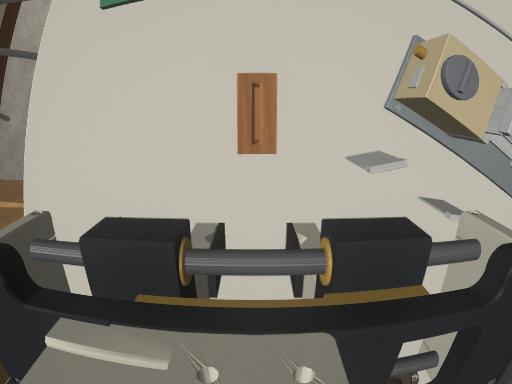

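The wrist picture shows the brown block at columns 237–277, rows 73–154, with its slot centred near (255,113). The decoy plates at (378,160) and (445,208) are well clear. Next I'll refine the slot position and move to look at the lip.

```bash
python3 - <<'E'
from look import *
z=np.load('rest1.npz'); P,d=z['P'],z['d']; c=np.array([.4944,.389]); a=np.radians(14.5); ex=np.array([np.cos(a),np.sin(a)]); ey=np.array([-ex[1],ex[0]])
u=(P[...,:2]-c)@ex; v=(P[...,:2]-c)@ey
for zz in [(.005,.012),(.012,.02),(.02,.031)]:
    m=(abs(u)<.042)&(abs(v)<.018)&(P[...,2]>zz[0])&(P[...,2]<zz[1])&(d>0)
    print(m.sum(),'u',np.percentile(u[m],[1,50,99]).round(4),'v',np.percentile(v[m],[2,50,98]).round(4), 'slope',np.degrees(np.polyfit(u[m],v[m],1)[0]))
rel([.523,.124,.27],-9.2)
E
```

```text
255 u [-0.033  -0.0014  0.0328] v [-0.0034 -0.0008  0.0017] slope 0.43672480821297527Traceback (most recent call last):
  File "<stdin>", line 6, in <module>
    return _quantile_unchecked(
        a, q, axis, out, overwrite_input, method, keepdims, weights)
    return _ureduce(a,
                    func=_quantile_ureduce_func,
    ...<5 lines>...
                    overwrite_input=overwrite_input,
                    method=method)
    r = func(a, **kwargs)
    result = _quantile(arr,
                       quantiles=q,
    ...<2 lines>...
                       out=out,
                       weights=wgt)
    slices_having_nans = np.isnan(arr[-1, ...])
                                  ~~~^^^^^^^^^
IndexError: index -1 is out of bounds for axis 0 with size 0
```

```bash
python3 -c "
from h import *
rel([.523,.124,.27],-9.2)"
```

```text
move cm [ 3.14 26.59 -2.96] rot [1.000e-02 1.000e-02 2.367e+01] force [-0.7 -0.3 -0.7] w 0.0349
```

>>> {"fn": "move_arm", "kwargs": {"rows": [{"translation": [3.1, 26.6, -3], "rot": [0, 0, 23.7], "hand": 0.6}, {"translation": [3.1, 26.6, -3], "rot": [0, 0, 23.7], "hand": 0.6}, {"translation": [3.1, 26.6, -3], "rot": [0, 0, 23.7], "hand": 0.6}, {"translation": [3.1, 26.6, -3], "rot": [0, 0, 23.7], "hand": 0.6}, {"translation": [3.1, 26.6, -3], "rot": [0, 0, 23.7], "hand": 0.6}, {"translation": [3.1, 26.6, -3], "rot": [0, 0, 23.7], "hand": 0.6}, {"translation": [3.1, 26.6, -3], "rot": [0, 0, 23.7], "hand": 0.6}, {"translation": [3.1, 26.6, -3], "rot": [0, 0, 23.7], "hand": 0.6}]}}

```text
t: 2.78
eef_pos: [0.5238, 0.1203, 0.2711]
ee_rot: [3.141, -0.001, -0.165]
force: [1.0, 0.4, -0.4]
width: 0.0348
gripper_force: 0.0
```

>>> {"fn": "move_arm", "kwargs": {"rows": [{"translation": [0, 0, 0], "rot": [0, 0, 0], "hand": 0.6}, {"translation": [0, 0, 0], "rot": [0, 0, 0], "hand": 0.6}, {"translation": [0, 0, 0], "rot": [0, 0, 0], "hand": 0.6}]}}

```text
t: 3.03
eef_pos: [0.5225, 0.1239, 0.2703]
ee_rot: [3.141, 0.0, -0.161]
force: [-0.3, -0.2, -0.2]
width: 0.0352
gripper_force: 0.0
```

```bash
python3 - <<'E'
from look import *
im,d,P=look('shut1'); T=campose('wrist')
rect(P,box(P,d,.53,.65,.08,.15,.131,.145),'liptop')
rect(P,box(P,d,.53,.68,.1,.25,.09,.10),'roof')
rect(P,box(P,d,.53,.68,.15,.25,.107,.122),'cap')
rect(P,box(P,d,.45,.68,-.2,0,.077,.09),'sonde')
for l in ['shutter','notch','plunger','unit']:
  for r in arm.pinpoint(l,'wrist')[:2]: print(l,r['p'],w(T,r['point']).round(4))
E
```

```text
tcp [0.5225 0.1239 0.2703] [ 1.7999e+02  2.0000e-02 -9.2200e+00] w 0.0352
liptop 669 c [0.5932 0.1112] s [0.0094 0.0596] a 80.8 z [0.1354 0.1366 0.1378] med [0.592  0.1115 0.1366]
roof 5485 c [0.6001 0.1581] s [0.1126 0.088 ] a 80.7 z [0.0944 0.0957 0.0969] med [0.5969 0.1496 0.0957]
cap 1472 c [0.6049 0.1838] s [0.0495 0.05  ] a 6.5 z [0.1071 0.108  0.1159] med [0.6049 0.1825 0.108 ]
sonde 4785 c [ 0.5579 -0.102 ] s [0.1544 0.0638] a 80.3 z [0.0802 0.083  0.0844] med [ 0.5594 -0.0898  0.083 ]
shutter 0.83 [0.4773 0.233  0.0033]
shutter 0.66 [0.5962 0.1164 0.0211]
notch 0.81 [0.6243 0.0138 0.0233]
plunger 0.76 [ 0.6031 -0.0922  0.0233]
unit 0.87 [0.5748 0.0036 0.0018]
```

View pics/shut1.png

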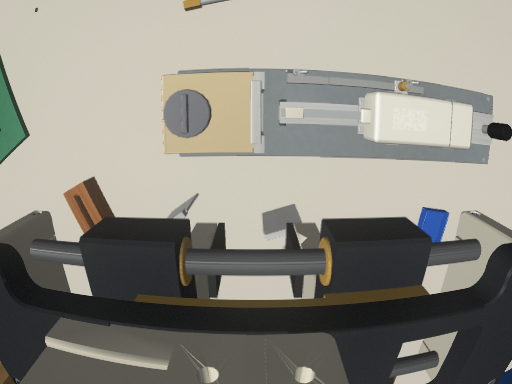

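The wrist picture shows the lip at (257,112), lying between the channels at the chamber's mouth, with the cap at (187,113). The notch bar runs along (350,83), with the plunger at (403,87) and the knob at (498,131). I'll now grasp the lip with the fingers held at 35 mm, so that they clear the cap.

```bash
python3 -c "
from h import *
rel([.5932,.1112,.170],-9.2);rel([.5932,.1112,.1255],-9.2)"
```

```text
move cm [ 7.17  0.08 10.05] rot [ 0.    0.   -0.03] force [0.5 0.1 1. ] w 0.0348
move cm [ 7.17  0.08 14.5 ] rot [ 0.    0.   -0.03] force [0.5 0.1 1. ] w 0.0348
```

>>> {"fn": "move_arm", "kwargs": {"rows": [{"translation": [7.2, 0.1, 3], "rot": [0, 0, 0], "hand": 0.6}, {"translation": [7.2, 0.1, 6], "rot": [0, 0, 0], "hand": 0.6}, {"translation": [7.2, 0.1, 9], "rot": [0, 0, 0], "hand": 0.6}, {"translation": [7.2, 0.1, 10], "rot": [0, 0, 0], "hand": 0.6}, {"translation": [7.2, 0.1, 11], "rot": [0, 0, 0], "hand": 0.6}, {"translation": [7.2, 0.1, 12.5], "rot": [0, 0, 0], "hand": 0.6}, {"translation": [7.2, 0.1, 14], "rot": [0, 0, 0], "hand": 0.6}, {"translation": [7.2, 0.1, 14.5], "rot": [0, 0, 0], "hand": 0.6}]}}

```text
t: 3.95
eef_pos: [0.593, 0.1105, 0.1253]
ee_rot: [3.141, 0.0, -0.162]
force: [-1.0, -0.3, -0.1]
width: 0.0354
gripper_force: 0.0
```

>>> {"fn": "move_arm", "kwargs": {"rows": [{"translation": [0, 0, 0], "rot": [0, 0, 0], "hand": 0.6}, {"translation": [0, 0, 0], "rot": [0, 0, 0], "hand": 0.7}, {"translation": [0, 0, 0], "rot": [0, 0, 0], "hand": 0.75}, {"translation": [0, 0, 0], "rot": [0, 0, 0], "hand": 0.8}, {"translation": [0, 0, 0], "rot": [0, 0, 0], "hand": 0.84}, {"translation": [0, 0, 0], "rot": [0, 0, 0], "hand": 0.84}, {"translation": [0, 0, 0], "rot": [0, 0, 0], "hand": 0.84}], "squeeze": 20}}

```text
t: 4.53
eef_pos: [0.5938, 0.1102, 0.1259]
ee_rot: [-3.141, -0.0, -0.162]
force: [-0.2, 0.3, 0.3]
width: 0.014
gripper_force: 0.0
```

>>> {"fn": "move_arm", "kwargs": {"rows": [{"translation": [0, 0, 0], "rot": [0, 0, 0], "hand": 1}, {"translation": [0, 0, 0], "rot": [0, 0, 0], "hand": 1}, {"translation": [0, 0, 0], "rot": [0, 0, 0], "hand": 1}, {"translation": [0, 0, 0], "rot": [0, 0, 0], "hand": 1}, {"translation": [0, 0, 0], "rot": [0, 0, 0], "hand": 1}], "squeeze": 20}}

```text
t: 4.95
eef_pos: [0.5938, 0.1105, 0.1257]
ee_rot: [-3.141, -0.0, -0.162]
force: [-0.4, 2.5, 1.1]
width: 0.0101
gripper_force: 20.0
```

>>> {"fn": "move_arm", "kwargs": {"rows": [{"translation": [0, -0.05, 0], "rot": [0, 0, 0], "hand": 1}, {"translation": [0, -0.05, -0.5], "rot": [0, 0, 0], "hand": 1}, {"translation": [0, -0.05, -1], "rot": [0, 0, 0], "hand": 1}, {"translation": [0, -0.05, -1.5], "rot": [0, 0, 0], "hand": 1}, {"translation": [0, -0.05, -2], "rot": [0, 0, 0], "hand": 1}], "squeeze": 30}}

```text
t: 5.37
eef_pos: [0.5936, 0.1105, 0.1461]
ee_rot: [3.141, 0.0, -0.162]
force: [-0.5, 1.1, -1.9]
width: 0.0095
gripper_force: 30.0
```

>>> {"fn": "move_arm", "kwargs": {"rows": [{"translation": [0, 0, -1], "rot": [0, 0, 0], "hand": 1}, {"translation": [0, 0, -2], "rot": [0, 0, 0], "hand": 1}, {"translation": [0, 0, -3], "rot": [0, 0, 0], "hand": 1}, {"translation": [0, 0, -4], "rot": [0, 0, 0], "hand": 1}, {"translation": [0, 0, -5], "rot": [0, 0, 0], "hand": 1}, {"translation": [0, 0, -6], "rot": [0, 0, 0], "hand": 1}, {"translation": [0, 0, -7], "rot": [0, 0, 0], "hand": 1}, {"translation": [0, 0, -8], "rot": [0, 0, 0], "hand": 1}]}}

```text
t: 6.03
eef_pos: [0.5937, 0.1105, 0.2267]
ee_rot: [-3.142, -0.0, -0.162]
force: [0.6, -0.1, -1.3]
width: 0.0097
gripper_force: 30.0
```

>>> {"fn": "move_arm", "kwargs": {"rows": [{"translation": [0, 0, -1], "rot": [0, 0, 0], "hand": 1}, {"translation": [0, 0, -2], "rot": [0, 0, 0], "hand": 1}, {"translation": [0, 0, -3], "rot": [0, 0, 0], "hand": 1}, {"translation": [0, 0, -4], "rot": [0, 0, 0], "hand": 1}, {"translation": [0, 0, -4], "rot": [0, 0, 0], "hand": 1}, {"translation": [0, 0, -4], "rot": [0, 0, 0], "hand": 1}]}}

```text
t: 6.53
eef_pos: [0.5939, 0.1108, 0.2661]
ee_rot: [-3.141, -0.001, -0.162]
force: [0.2, 0.2, -1.8]
width: 0.0099
gripper_force: 30.0
```

```bash
python3 - <<'E'
from look import *
s=arm.get_state(); print(s['force'],s['moment'],s['gripper_force'],s['eef_pos'])
im,d,P=look('held'); T=campose('wrist')
A=R.from_euler('xyz',s['ee_rot'])
Q=A.inv().apply((P-s['eef_pos']).reshape(-1,3)).reshape(P.shape)
m=(d>0)&(abs(Q[...,0])<.05)&(abs(Q[...,1])<.03)&(Q[...,2]>-.02)&(Q[...,2]<.13)
print(m.sum())
for z0 in np.arange(-.02,.13,.01):
    k=m&(Q[...,2]>z0)&(Q[...,2]<=z0+.01)
    if k.sum()>3: print(round(z0,3),k.sum(),'x',np.percentile(Q[k][:,0],[2,50,98]).round(4),'y',np.percentile(Q[k][:,1],[2,50,98]).round(4))
rel([.4946,.3882,.24],14.6)
E
```

```text
[ 0.18327424  0.17038999 -1.80302059] [-0.08678807  0.01976761  0.04184396] 29.999154210090637 [0.5939267  0.11080764 0.26612389]
tcp [0.5939 0.1108 0.2661] [-1.7995e+02 -5.0000e-02 -9.3000e+00] w 0.0099
2521
-0.02 864 x [-0.0248  0.0103  0.0278] y [-0.0096  0.0006  0.0109]
-0.01 1102 x [-0.0249  0.0109  0.0286] y [-0.0115  0.0006  0.0125]
0.0 335 x [0.0092 0.0112 0.0305] y [-0.0132  0.0005  0.0141]
0.01 81 x [0.0091 0.0109 0.0307] y [-0.0125  0.0005  0.0138]
0.02 27 x [0.0302 0.0304 0.0308] y [-0.0012  0.0005  0.0023]
0.03 28 x [0.0301 0.0304 0.0306] y [-0.0013  0.0005  0.0024]
0.04 19 x [0.0302 0.0304 0.0306] y [-0.0008  0.0005  0.0025]
0.05 16 x [0.0302 0.0304 0.0306] y [-0.0008  0.0005  0.0024]
0.06 13 x [0.0302 0.0305 0.0307] y [-0.0009  0.0005  0.002 ]
0.07 12 x [0.0302 0.0304 0.0307] y [-0.001   0.0005  0.0021]
0.08 12 x [0.0303 0.0305 0.0308] y [-0.001   0.0005  0.0021]
0.09 9 x [0.0302 0.0305 0.0307] y [-0.0011  0.0005  0.0022]
move cm [-14.25 -25.79   2.54] rot [-1.000e-02  2.000e-02 -2.391e+01] force [ 0.4  0.1 -1.4] w 0.0097
```

View pics/held.png

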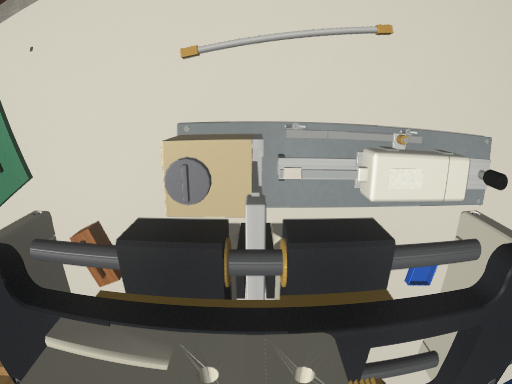

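The plate hangs straight and centred between the pads at (256,230), and the unit, whip and lid are undisturbed. Next I'll carry it over to the rest.

>>> {"fn": "move_arm", "kwargs": {"rows": [{"translation": [-14.2, -25.9, 0], "rot": [0, 0, -23.9], "hand": 1}, {"translation": [-14.2, -25.9, 0], "rot": [0, 0, -23.9], "hand": 1}, {"translation": [-14.2, -25.9, 0], "rot": [0, 0, -23.9], "hand": 1}, {"translation": [-14.2, -25.9, 0], "rot": [0, 0, -23.9], "hand": 1}, {"translation": [-14.2, -25.9, 0], "rot": [0, 0, -23.9], "hand": 1}, {"translation": [-14.2, -25.9, 0], "rot": [0, 0, -23.9], "hand": 1}, {"translation": [-14.2, -25.9, 0], "rot": [0, 0, -23.9], "hand": 1}, {"translation": [-14.2, -25.9, 0], "rot": [0, 0, -23.9], "hand": 1}]}}

```text
t: 7.25
eef_pos: [0.493, 0.3945, 0.264]
ee_rot: [-3.142, 0.001, 0.259]
force: [1.6, -1.0, -1.5]
width: 0.0093
gripper_force: 30.0
```

>>> {"fn": "move_arm", "kwargs": {"rows": [{"translation": [0, 0, 0], "rot": [0, 0, 0], "hand": 1}, {"translation": [0, 0, 3], "rot": [0, 0, 0], "hand": 1}, {"translation": [0, 0, 6], "rot": [0, 0, 0], "hand": 1}, {"translation": [0, 0, 9], "rot": [0, 0, 0], "hand": 1}, {"translation": [0, 0, 9], "rot": [0, 0, 0], "hand": 1}, {"translation": [0, 0, 9], "rot": [0, 0, 0], "hand": 1}]}}

```text
t: 7.75
eef_pos: [0.4953, 0.3874, 0.1743]
ee_rot: [3.139, 0.003, 0.254]
force: [0.5, -0.2, -0.2]
width: 0.0096
gripper_force: 30.0
```

```bash
python3 - <<'E'
from look import *
s=arm.get_state()
im,d,P=look('over'); T=campose('wrist')
A=R.from_euler('xyz',s['ee_rot'])
Q=A.inv().apply((P-s['eef_pos']).reshape(-1,3)).reshape(P.shape)
rect(P,box(P,d,.43,.57,.33,.46,.030,.042),'resttop vis')
m=(d>0)&(P[...,2]>.033)&(P[...,2]<.040)&(abs(Q[...,0])<.08)&(abs(Q[...,1])<.05)&((abs(Q[...,1])>.006)|(Q[...,0]>.036))
q=Q[m]; print(len(q),'x',np.percentile(q[:,0],[.5,99.5]).round(4),'y',np.percentile(q[:,1],[.5,99.5]).round(4))
qq=q[q[:,0]>.034]; (c,sz,a)=cv2.minAreaRect(qq[:,:2].astype(np.float32)); print(c,sz,a)
k=(d>0)&(abs(Q[...,0])<.05)&(abs(Q[...,1])<.01)&(Q[...,2]>.03)&(Q[...,2]<.1); print('plate',np.percentile(Q[k][:,0],[2,50,98]).round(4),np.percentile(Q[k][:,1],[2,50,98]).round(4))
rel([.4956,.3887,.15],14.6)
E
```

```text
tcp [0.4953 0.3874 0.1743] [179.82   0.18  14.55] w 0.0096
resttop vis 3105 c [0.4982 0.3906] s [0.0909 0.0462] a 14.7 z [0.0373 0.0387 0.0398] med [0.5084 0.3959 0.0387]
2851 x [-0.0369  0.0492] y [-0.0258  0.0199]
(0.041877519339323044, -0.0031349696218967438) (0.014851921238005161, 0.0450594425201416) 0.04310786724090576
plate [0.0317 0.0321 0.0324] [-0.0023 -0.0005  0.0014]
move cm [-0.06 -0.03  2.64] rot [ 0.05 -0.01 -0.03] force [-0.2  0.  -0.8] w 0.0097
```

View pics/over.png

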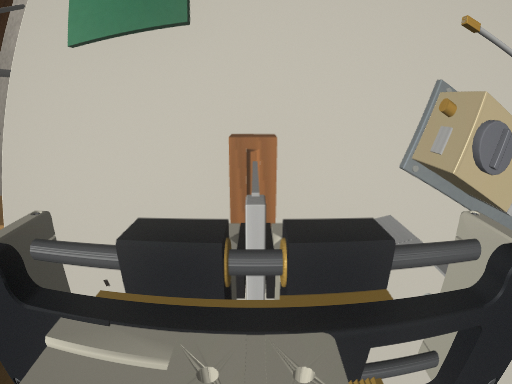

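The plate is above the block, with the slot's visible end at (254,155) and the plate's top at (255,200). The arm was still settling, so I'll re-measure now that it is still.

```bash
cat > meas.py <<'E'
from look import *
import sys
arm.grab_frame('wrist'); s=arm.get_state()
im,d,P=look(sys.argv[1]); s2=arm.get_state(); print('drift',(s2['eef_pos']-s['eef_pos']).round(5))
A=R.from_euler('xyz',s['ee_rot'])
Q=A.inv().apply((P-s['eef_pos']).reshape(-1,3)).reshape(P.shape)
m=(d>0)&(P[...,2]>.033)&(P[...,2]<.041)&(abs(Q[...,0])<.08)&(abs(Q[...,1])<.05)
q=Q[m&(Q[...,0]>.034)]; c,sz,a=cv2.minAreaRect(q[:,:2].astype(np.float32)); print('end rect',np.round(c,4),np.round(sz,4),round(a,2), 'xmax',np.percentile(q[:,0],99.5).round(4))
q=Q[m&(Q[...,0]<.03)&(abs(Q[...,1])>.012)]; print('y',np.percentile(q[:,1],[1,99]).round(4))
b=(d>0)&(P[...,2]<.030)&(P[...,2]>.003)&(Q[...,0]>.0)&(Q[...,0]<.042)&(abs(Q[...,1])<.015); q=Q[b]
if len(q): print('slot',len(q),'x',np.percentile(q[:,0],[1,99]).round(4),'y',np.percentile(q[:,1],[2,50,98]).round(4),'z',np.percentile(P[b][:,2],[5,50,95]).round(3))
k=(d>0)&(Q[...,0]>.028)&(Q[...,0]<.034)&(abs(Q[...,1])<.01)&(Q[...,2]>.03)&(Q[...,2]<.1)&(P[...,2]>.045)
for z0 in (.03,.05,.07,.09):
    kk=k&(Q[...,2]>z0)&(Q[...,2]<z0+.02); 
    if kk.sum()>2: print('plate',z0,np.percentile(Q[kk][:,0],[2,50,98]).round(4),np.percentile(Q[kk][:,1],[2,50,98]).round(4))
rel([.4956,.3887,.15],14.6)
E
python3 meas.py over2
```

```text
tcp [0.4966 0.3893 0.1775] [-1.7997e+02 -1.2000e-01  1.4580e+01] w 0.0098
drift [0.      0.00038 0.00042]
end rect [ 0.0401 -0.0006] [0.0457 0.0123] 90.0 xmax 0.0462
y [-0.0228  0.0227]
slot 77 x [0.0043 0.0269] y [-0.0032 -0.      0.0032] z [0.008 0.009 0.012]
plate 0.03 [0.0305 0.0308 0.031 ] [-0.0018  0.0001  0.0021]
plate 0.05 [0.0305 0.0308 0.031 ] [-0.0014  0.0001  0.0015]
plate 0.07 [0.0306 0.0309 0.0312] [-0.0015  0.0001  0.0016]
plate 0.09 [0.0305 0.0309 0.0311] [-0.0016  0.      0.0017]
move cm [-0.13  0.07  2.79] rot [-0.08 -0.16 -0.01] force [ 0.2  0.2 -0.1] w 0.0094
```

>>> {"fn": "move_arm", "kwargs": {"rows": [{"translation": [0, 0, 0], "rot": [0, 0, 0], "hand": 1}, {"translation": [0, 0, 0.5], "rot": [0, 0, 0], "hand": 1}, {"translation": [0, 0, 1], "rot": [0, 0, 0], "hand": 1}, {"translation": [0, 0, 1.5], "rot": [0, 0, 0], "hand": 1}, {"translation": [0, 0, 2], "rot": [0, 0, 0], "hand": 1}, {"translation": [0, 0, 2.5], "rot": [0, 0, 0], "hand": 1}, {"translation": [0, 0, 3], "rot": [0, 0, 0], "hand": 1}, {"translation": [0, 0, 3], "rot": [0, 0, 0], "hand": 1}]}}

```text
t: 8.57
eef_pos: [0.4949, 0.3887, 0.144]
ee_rot: [3.14, 0.002, 0.255]
force: [-0.3, 0.1, -1.3]
width: 0.0096
gripper_force: 30.0
```

```bash
python3 meas.py over3
```

```text
tcp [0.4951 0.3889 0.1446] [1.7994e+02 7.0000e-02 1.4600e+01] w 0.01
drift [0.00026 0.00023 0.00055]
end rect [ 0.0412 -0.0006] [0.0143 0.0449] 0.06 xmax 0.048
y [-0.023   0.0229]
slot 58 x [0.0108 0.0302] y [-0.0032 -0.0007  0.0032] z [0.008 0.009 0.011]
plate 0.03 [0.0307 0.031  0.0313] [-0.0015  0.0003  0.0023]
plate 0.05 [0.0307 0.0309 0.0312] [-0.0011  0.0003  0.0018]
plate 0.07 [0.0308 0.031  0.0312] [-0.0013  0.0003  0.0019]
plate 0.09 [0.031  0.0311 0.0312] [-0.0012  0.0007  0.0019]
move cm [ 0.01  0.04 -0.48] rot [0.03 0.03 0.01] force [ 0.1  0.5 -0.7] w 0.0097
```

>>> {"fn": "move_arm", "kwargs": {"rows": [{"translation": [0.1, -0.04, 0], "rot": [0, 0, 0], "hand": 1}, {"translation": [0.1, -0.04, 0.2], "rot": [0, 0, 0], "hand": 1}, {"translation": [0.1, -0.04, 0.5], "rot": [0, 0, 0], "hand": 1}, {"translation": [0.1, -0.04, 0.8], "rot": [0, 0, 0], "hand": 1}, {"translation": [0.1, -0.04, 1.1], "rot": [0, 0, 0], "hand": 1}, {"translation": [0.1, -0.04, 1.4], "rot": [0, 0, 0], "hand": 1}, {"translation": [0.1, -0.04, 1.7], "rot": [0, 0, 0], "hand": 1}, {"translation": [0.1, -0.04, 1.7], "rot": [0, 0, 0], "hand": 1}]}}

```text
t: 9.33
eef_pos: [0.496, 0.3895, 0.1277]
ee_rot: [3.141, 0.001, 0.255]
force: [-0.9, -0.3, -1.6]
width: 0.0098
gripper_force: 30.0
```

>>> {"fn": "move_arm", "kwargs": {"rows": [{"translation": [0, 0, 0.3], "rot": [0, 0, 0], "hand": 1}, {"translation": [0, 0, 0.6], "rot": [0, 0, 0], "hand": 1}, {"translation": [0, 0, 0.9], "rot": [0, 0, 0], "hand": 1}, {"translation": [0, 0, 1.2], "rot": [0, 0, 0], "hand": 1}, {"translation": [0, 0, 1.5], "rot": [0, 0, 0], "hand": 1}, {"translation": [0, 0, 1.5], "rot": [0, 0, 0], "hand": 1}]}}

```text
t: 9.83
eef_pos: [0.496, 0.3895, 0.1127]
ee_rot: [3.141, 0.001, 0.255]
force: [-0.6, 0.5, -1.8]
width: 0.0098
gripper_force: 30.0
```

>>> {"fn": "move_arm", "kwargs": {"rows": [{"translation": [0, 0, 0.1], "rot": [0, 0, 0], "hand": 1}, {"translation": [0, 0, 0.2], "rot": [0, 0, 0], "hand": 1}, {"translation": [0, 0, 0.3], "rot": [0, 0, 0], "hand": 1}, {"translation": [0, 0, 0.3], "rot": [0, 0, 0], "hand": 1}]}}

```text
t: 10.17
eef_pos: [0.4963, 0.3897, 0.1104]
ee_rot: [3.141, 0.0, 0.255]
force: [-0.1, -0.6, 0.2]
width: 0.0103
gripper_force: 30.0
```

>>> {"fn": "move_arm", "kwargs": {"rows": [{"translation": [0, 0, 0.1], "rot": [0, 0, 0], "hand": 1}, {"translation": [0, 0, 0.1], "rot": [0, 0, 0], "hand": 1}]}}

```text
t: 10.33
eef_pos: [0.4965, 0.39, 0.1097]
ee_rot: [-3.141, -0.0, 0.255]
force: [0.9, 0.3, -0.5]
width: 0.0101
gripper_force: 30.0
```

>>> {"fn": "move_arm", "kwargs": {"rows": [{"translation": [0, 0, 0.1], "rot": [0, 0, 0], "hand": 1}, {"translation": [0, 0, 0.1], "rot": [0, 0, 0], "hand": 1}, {"translation": [0, 0, 0.1], "rot": [0, 0, 0], "hand": 1}]}}

```text
t: 10.58
eef_pos: [0.4966, 0.3901, 0.1097]
ee_rot: [-3.141, -0.001, 0.255]
force: [-1.0, -0.9, 5.1]
width: 0.0098
gripper_force: 30.0
```

The plate is home: 5 N of contact with TCP at 0.1097 m, the height I predicted. I'll release it.

>>> {"fn": "move_arm", "kwargs": {"rows": [{"translation": [0, 0, -0.05], "rot": [0, 0, 0], "hand": 0.8}, {"translation": [0, 0, -0.05], "rot": [0, 0, 0], "hand": 0.7}, {"translation": [0, 0, -0.05], "rot": [0, 0, 0], "hand": 0.6}, {"translation": [0, 0, -0.05], "rot": [0, 0, 0], "hand": 0.5}, {"translation": [0, 0, -0.05], "rot": [0, 0, 0], "hand": 0.5}, {"translation": [0, 0, -0.05], "rot": [0, 0, 0], "hand": 0.5}, {"translation": [0, 0, -0.05], "rot": [0, 0, 0], "hand": 0.5}, {"translation": [0, 0, -0.05], "rot": [0, 0, 0], "hand": 0.5}]}}

```text
t: 11.25
eef_pos: [0.4963, 0.3898, 0.109]
ee_rot: [3.141, 0.0, 0.255]
force: [-1.0, 0.0, -0.0]
width: 0.0434
gripper_force: 0.0
```

>>> {"fn": "move_arm", "kwargs": {"rows": [{"translation": [0, 0, -1], "rot": [0, 0, 0], "hand": 0.5}, {"translation": [0, 0, -3], "rot": [0, 0, 0], "hand": 0.5}, {"translation": [0, 0, -6], "rot": [0, 0, 0], "hand": 0.5}, {"translation": [0, 0, -9], "rot": [0, 0, 0], "hand": 0.5}, {"translation": [0, 0, -12], "rot": [0, 0, 0], "hand": 0.5}, {"translation": [-6, 0, -13], "rot": [0, 0, 0], "hand": 0.5}, {"translation": [-6, 0, -13], "rot": [0, 0, 0], "hand": 0.5}, {"translation": [-6, 0, -13], "rot": [0, 0, 0], "hand": 0.5}]}}

```text
t: 11.92
eef_pos: [0.436, 0.3741, 0.242]
ee_rot: [-3.139, -0.002, 0.256]
force: [-1.1, -0.4, -0.5]
width: 0.0437
gripper_force: 0.0
```

```bash
python3 - <<'E'
from look import *
arm.grab_frame('wrist'); im,d,P=look('placed')
rect(P,box(P,d,.43,.57,.33,.46,.110,.13),'liptop')
rect(P,box(P,d,.43,.57,.33,.46,.030,.042),'rest')
im,d=arm.grab_frame('side'); P=cloud('side',d); cv2.imwrite('pics/side_p.png',cv2.resize(im[280:384,60:260,::-1],None,fx=3,fy=3))
rect(P,box(P,d,.43,.57,.33,.46,.110,.13),'liptop side'); 
T=campose('side')
for r in arm.pinpoint('shutter','side')[:3]: print(r['p'],w(T,r['point']).round(4))
T=campose('top'); arm.grab_frame('top')
for l in ['grip','plunger','notch']:
  for r in arm.pinpoint(l,'top')[:1]: print(l,r['p'],w(T,r['point']).round(4))
rel([.5345-.069,-.2413+.011,.27],-9.3)
E
```

```text
tcp [0.4372 0.3747 0.2414] [-1.7987e+02 -1.3000e-01  1.4680e+01] w 0.044
liptop 709 c [0.4962 0.3899] s [0.0586 0.009 ] a 14.8 z [0.1187 0.1198 0.121 ] med [0.496  0.3898 0.1198]
rest 2459 c [0.4953 0.3888] s [0.0967 0.0465] a 14.4 z [0.0346 0.0359 0.0371] med [0.4983 0.3891 0.0359]
liptop side 0
grip 0.67 [ 0.5343 -0.2462  0.0744]
plunger 0.56 [ 0.6051 -0.088   0.0225]
notch 0.81 [0.6233 0.0171 0.0235]
move cm [-12.62  59.23  -3.1 ] rot [ 0.06  0.03 23.87] force [-0.7 -1.1 -0.1] w 0.0441
```

View pics/side_p.png

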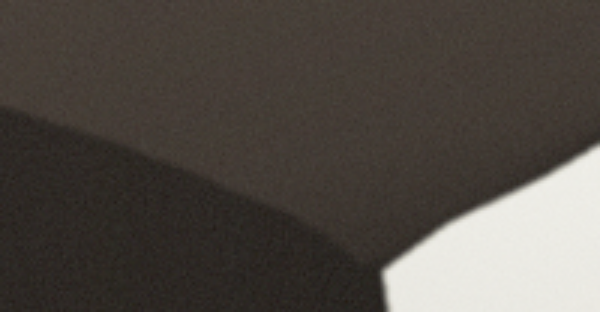

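The side view is blocked by the arm, so that crop shows only the arm itself. The wrist measurement has the lip top at z 0.1198 m and within about 1.5 mm of the block's middle, so the shutter is home. Next I'll look at the notch and plunger.

```bash
python3 -c "
from h import *
rel([.54,-.03,.22],-9.3)"
```

```text
move cm [-0.37 41.71  1.88] rot [ 0.06  0.03 23.87] force [-0.7 -1.1 -0.1] w 0.0441
```

>>> {"fn": "move_arm", "kwargs": {"rows": [{"translation": [-0.4, 41.7, 1.9], "rot": [0, 0, 23.9], "hand": 0.5}, {"translation": [-0.4, 41.7, 1.9], "rot": [0, 0, 23.9], "hand": 0.5}, {"translation": [-0.4, 41.7, 1.9], "rot": [0, 0, 23.9], "hand": 0.5}, {"translation": [-0.4, 41.7, 1.9], "rot": [0, 0, 23.9], "hand": 0.5}, {"translation": [-0.4, 41.7, 1.9], "rot": [0, 0, 23.9], "hand": 0.5}, {"translation": [-0.4, 41.7, 1.9], "rot": [0, 0, 23.9], "hand": 0.5}, {"translation": [-0.4, 41.7, 1.9], "rot": [0, 0, 23.9], "hand": 0.5}, {"translation": [-0.4, 41.7, 1.9], "rot": [0, 0, 23.9], "hand": 0.5}]}}

```text
t: 12.98
eef_pos: [0.5194, 0.0495, 0.2237]
ee_rot: [3.141, 0.0, -0.162]
force: [1.2, -0.3, 0.7]
width: 0.0437
gripper_force: 0.0
```

```bash
python3 -c "
from h import *
rel([.54,-.03,.22],-9.3)"
```

```text
move cm [3.32 7.52 0.37] rot [0.01 0.   0.  ] force [ 1.2 -0.3  0.7] w 0.0437
```

>>> {"fn": "move_arm", "kwargs": {"rows": [{"translation": [3.3, 7.5, 0.4], "rot": [0, 0, 0], "hand": 0.5}, {"translation": [3.3, 7.5, 0.4], "rot": [0, 0, 0], "hand": 0.5}, {"translation": [3.3, 7.5, 0.4], "rot": [0, 0, 0], "hand": 0.5}, {"translation": [3.3, 7.5, 0.4], "rot": [0, 0, 0], "hand": 0.5}, {"translation": [3.3, 7.5, 0.4], "rot": [0, 0, 0], "hand": 0.5}, {"translation": [3.3, 7.5, 0.4], "rot": [0, 0, 0], "hand": 0.5}]}}

```text
t: 13.48
eef_pos: [0.5395, -0.0271, 0.2197]
ee_rot: [3.142, 0.0, -0.162]
force: [-0.7, -1.1, 0.4]
width: 0.044
gripper_force: 0.0
```

```bash
python3 - <<'E'
from look import *
arm.grab_frame('wrist'); im,d,P=look('bar'); T=campose('wrist')
a=np.radians(-9.3); ey=np.array([-np.sin(a),np.cos(a)]); ex=np.array([np.cos(a),np.sin(a)])
for l in ['notch','plunger','grip','cradle']:
  for r in arm.pinpoint(l,'wrist')[:2]: p=w(T,r['point']); print(l,round(r['p'],2),p.round(4),'along',(p[:2]@ey).round(4),'across',(p[:2]@ex).round(4))
# bar top profile
u=P[...,:2]@ey; v=P[...,:2]@ex
b=(d>0)&(abs(P[...,0]-.62)<.06)&(u>-.22)&(u<-.04)&(P[...,2]>.016)&(P[...,2]<.04)
print('v hist'); h,e=np.histogram(v[b],bins=np.arange(.56,.67,.004)); print(list(zip(e.round(3),h)))
cv2.imwrite('pics/barc.png',cv2.resize(im[30:190,180:440,::-1],(780,480),interpolation=cv2.INTER_CUBIC))
E
```

```text
tcp [ 0.5396 -0.0267  0.2199] [-180.      0.     -9.22] w 0.0438
notch 0.63 [0.6244 0.0142 0.0257] along 0.115 across 0.6139
plunger 0.92 [ 0.6043 -0.0923  0.025 ] along 0.0066 across 0.6112
grip 0.96 [ 0.5336 -0.2411  0.0701] along -0.1517 across 0.5655
cradle 0.61 [ 0.5598 -0.1059  0.0298] along -0.0141 across 0.5696
v hist
[(np.float64(0.56), np.int64(0)), (np.float64(0.564), np.int64(0)), (np.float64(0.568), np.int64(0)), (np.float64(0.572), np.int64(0)), (np.float64(0.576), np.int64(0)), (np.float64(0.58), np.int64(0)), (np.float64(0.584), np.int64(12)), (np.float64(0.588), np.int64(53)), (np.float64(0.592), np.int64(0)), (np.float64(0.596), np.int64(2)), (np.float64(0.6), np.int64(1)), (np.float64(0.604), np.int64(0)), (np.float64(0.608), np.int64(0)), (np.float64(0.612), np.int64(0)), (np.float64(0.616), np.int64(0)), (np.float64(0.62), np.int64(0)), (np.float64(0.624), np.int64(0)), (np.float64(0.628), np.int64(0)), (np.float64(0.632), np.int64(0)), (np.float64(0.636), np.int64(0)), (np.float64(0.64), np.int64(0)), (np.float64(0.644), np.int64(0)), (np.float64(0.648), np.int64(0)), (np.float64(0.652), np.int64(0)), (np.float64(0.656), np.int64(0)), (np.float64(0.66), np.int64(0)), (np.float64(0.664), np.int64(0))]
```

View pics/barc.png

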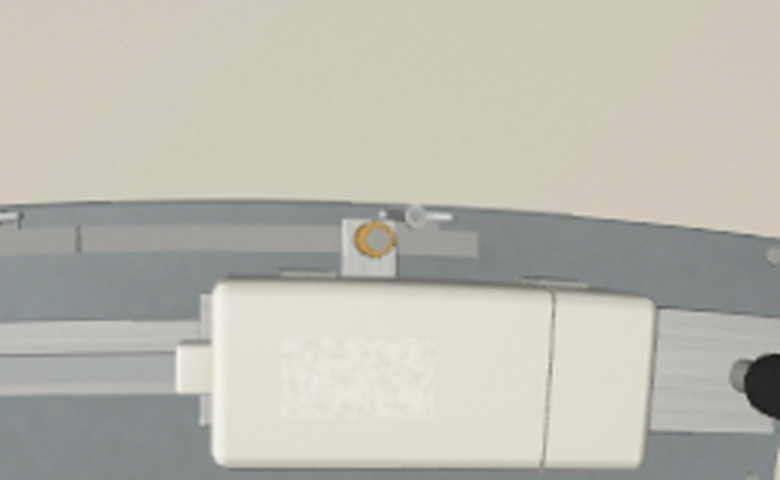

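The crop shows the detent bar with a dark notch line at crop (78,239), which is pixel (206,110), and the plunger's brass barrel at crop (376,240), pixel (305,110). I'll turn these into distances along the rail.

```bash
python3 - <<'E'
from look import *
z=np.load('bar.npz'); P,d,im=z['P'],z['d'],z['im']
a=np.radians(-9.25); ey=np.array([-np.sin(a),np.cos(a)]); ex=np.array([np.cos(a),np.sin(a)])
u=P[...,:2]@ey; v=P[...,:2]@ex
for r in (108,110,112): print(r,[(c,int(im[r,c].mean()),round(float(u[r,c])*1e3,1),round(float(P[r,c,2])*1e3,1)) for c in range(199,214)])
print('barrel',[(c,round(float(u[110,c])*1e3,1),round(float(P[110,c,2])*1e3,1)) for c in range(294,318,2)])
# brass pixels
m=(im[...,0].astype(int)-im[...,2]>50)&(P[...,0]>.55)&(P[...,1]<0)&(d>0); vv,uu=np.nonzero(m); print('brass',m.sum(), uu.min() if m.any() else 0, uu.max() if m.any() else 0, vv.min() if m.any() else 0, vv.max() if m.any() else 0, np.percentile(u[m],[2,50,98]).round(4), np.percentile(P[m][:,2],[5,50,95]).round(4))
rect(P,box(P,d,.49,.58,-.28,-.21,.086,.1),'knobtop')
rect(P,box(P,d,.45,.68,-.2,0,.077,.09),'sonde')
rel([.5345,-.2413,.15],-9.25)
E
```

```text
108 [(199, 157, 124.5, 23.7), (200, 157, 123.7, 21.6), (201, 158, 122.2, 23.7), (202, 157, 121.2, 22.6), (203, 157, 120.1, 22.0), (204, 157, 119.0, 21.9), (205, 139, 117.7, 22.4), (206, 126, 117.3, 17.7), (207, 149, 116.2, 17.7), (208, 158, 114.9, 18.1), (209, 157, 114.0, 16.6), (210, 158, 112.7, 17.3), (211, 157, 111.3, 18.5), (212, 158, 110.3, 17.4), (213, 158, 109.1, 17.7)]
110 [(199, 158, 124.8, 22.4), (200, 156, 123.6, 22.5), (201, 157, 122.4, 22.4), (202, 157, 121.2, 23.0), (203, 157, 120.0, 22.8), (204, 156, 119.0, 22.2), (205, 134, 117.8, 22.5), (206, 126, 117.5, 16.7), (207, 149, 116.1, 18.2), (208, 158, 115.0, 17.8), (209, 157, 113.9, 17.0), (210, 157, 112.7, 17.4), (211, 156, 111.6, 16.9), (212, 157, 110.3, 17.7), (213, 157, 109.0, 18.5)]
112 [(199, 158, 124.7, 23.1), (200, 157, 123.6, 22.6), (201, 156, 122.6, 21.5), (202, 157, 121.2, 23.2), (203, 156, 120.1, 22.9), (204, 157, 118.8, 23.1), (205, 131, 117.6, 23.8), (206, 122, 117.3, 18.4), (207, 150, 116.3, 16.9), (208, 157, 115.1, 17.6), (209, 158, 113.8, 18.1), (210, 157, 112.7, 17.3), (211, 158, 111.4, 18.4), (212, 158, 110.3, 18.2), (213, 157, 109.3, 16.5)]
barrel [(294, 17.7, 36.9), (296, 15.7, 38.6), (298, 14.4, 45.2), (300, 13.1, 51.0), (302, 11.6, 54.6), (304, 9.3, 53.6), (306, 7.4, 54.8), (308, 5.2, 54.6), (310, 2.6, 51.7), (312, -5.2, 22.1), (314, -7.6, 22.2), (316, -10.0, 21.8)]
brass 607 164 346 104 296 [0.0045 0.0353 0.0859] [0.0507 0.291  0.2939]
knobtop 329 c [ 0.5352 -0.2426] s [0.0229 0.0236] a 5.6 z [0.0873 0.0918 0.0931] med [ 0.5354 -0.2406  0.0918]
sonde 9023 c [ 0.5573 -0.1029] s [0.1523 0.063 ] a 80.8 z [0.0808 0.0831 0.0844] med [ 0.5597 -0.0967  0.0831]
move cm [ 2.94 21.25  7.  ] rot [-0.01 -0.01  0.04] force [-1.   0.1  0.7] w 0.0437
```

>>> {"fn": "move_arm", "kwargs": {"rows": [{"translation": [3, 21.2, 6], "rot": [0, 0, 0], "hand": 0.5}, {"translation": [3, 21.2, 6], "rot": [0, 0, 0], "hand": 0.5}, {"translation": [3, 21.2, 6], "rot": [0, 0, 0], "hand": 0.5}, {"translation": [3, 21.2, 6], "rot": [0, 0, 0], "hand": 0.5}, {"translation": [3, 21.2, 6], "rot": [0, 0, 0], "hand": 0.5}, {"translation": [3, 21.2, 6], "rot": [0, 0, 0], "hand": 0.5}, {"translation": [3, 21.2, 6], "rot": [0, 0, 0], "hand": 0.5}, {"translation": [3, 21.2, 6], "rot": [0, 0, 0], "hand": 0.5}]}}

```text
t: 14.45
eef_pos: [0.5346, -0.2422, 0.1594]
ee_rot: [3.142, 0.001, -0.164]
force: [0.2, 1.1, -0.8]
width: 0.0439
gripper_force: 0.0
```

```bash
python3 - <<'E'
from look import *
z=np.load('bar.npz'); P,d,im=z['P'],z['d'],z['im']
a=np.radians(-9.25); ey=np.array([-np.sin(a),np.cos(a)])
u=P[...,:2]@ey
print([(c,round(float(np.median(u[107:114,c]))*1e3,1),round(float(np.median(P[107:114,c,2]))*1e3,1)) for c in range(190,236,2)])
arm.grab_frame('wrist'); im,d,P=look('kn')
rect(P,box(P,d,.49,.58,-.28,-.21,.086,.1),'knobtop')
rel([.535,-.2418,.071],-9.25)
E
```

```text
[(190, 135.3, 23.4), (192, 133.1, 22.7), (194, 130.6, 22.9), (196, 128.4, 22.0), (198, 125.8, 23.6), (200, 123.6, 22.5), (202, 121.2, 23.0), (204, 118.9, 22.8), (206, 117.4, 17.7), (208, 115.0, 17.8), (210, 112.7, 17.5), (212, 110.3, 17.7), (214, 107.3, 22.3), (216, 104.9, 22.7), (218, 102.6, 22.5), (220, 100.3, 22.9), (222, 98.1, 22.2), (224, 95.7, 22.7), (226, 93.4, 22.5), (228, 91.1, 22.9), (230, 88.8, 22.9), (232, 86.5, 23.1), (234, 84.3, 23.0)]
tcp [ 0.535  -0.2415  0.1599] [ 1.80e+02  1.00e-02 -9.32e+00] w 0.0439
knobtop 798 c [ 0.5353 -0.2437] s [0.0245 0.0235] a 81.9 z [0.089  0.0922 0.0935] med [ 0.5357 -0.2439  0.0922]
move cm [-0.02  0.08  8.93] rot [-0.   -0.03 -0.02] force [ 0.2 -0.4  1.2] w 0.0435
```

>>> {"fn": "move_arm", "kwargs": {"rows": [{"translation": [0, 0.2, 1.5], "rot": [0, 0, 0], "hand": 0.5}, {"translation": [0, 0.2, 3], "rot": [0, 0, 0], "hand": 0.5}, {"translation": [0, 0.2, 4.5], "rot": [0, 0, 0], "hand": 0.5}, {"translation": [0, 0.2, 6], "rot": [0, 0, 0], "hand": 0.5}, {"translation": [0, 0.2, 7.5], "rot": [0, 0, 0], "hand": 0.5}, {"translation": [0, 0.2, 8.9], "rot": [0, 0, 0], "hand": 0.5}, {"translation": [0, 0.2, 8.9], "rot": [0, 0, 0], "hand": 0.5}]}}

```text
t: 15.13
eef_pos: [0.5336, -0.2419, 0.069]
ee_rot: [-3.141, 0.003, -0.161]
force: [-1.2, 0.2, -0.2]
width: 0.0438
gripper_force: 0.0
```

>>> {"fn": "move_arm", "kwargs": {"rows": [{"translation": [0, 0, 0], "rot": [0, 0, 0], "hand": 0.6}, {"translation": [0, 0, 0], "rot": [0, 0, 0], "hand": 0.7}, {"translation": [0, 0, 0], "rot": [0, 0, 0], "hand": 1}, {"translation": [0, 0, 0], "rot": [0, 0, 0], "hand": 1}, {"translation": [0, 0, 0], "rot": [0, 0, 0], "hand": 1}, {"translation": [0, 0, 0], "rot": [0, 0, 0], "hand": 1}], "squeeze": 30}}

```text
t: 15.63
eef_pos: [0.5354, -0.2437, 0.0721]
ee_rot: [-3.141, -0.002, -0.162]
force: [0.1, 2.3, 6.3]
width: 0.0245
gripper_force: 30.0
```

>>> {"fn": "move_arm", "kwargs": {"rows": [{"translation": [0, -0.5, 0], "rot": [0, 0, 0], "hand": 1}, {"translation": [0, -1.5, 0], "rot": [0, 0, 0], "hand": 1}, {"translation": [0, -2.5, 0], "rot": [0, 0, 0], "hand": 1}, {"translation": [0, -3.5, 0], "rot": [0, 0, 0], "hand": 1}, {"translation": [0, -4.5, 0], "rot": [0, 0, 0], "hand": 1}, {"translation": [0, -5, 0], "rot": [0, 0, 0], "hand": 1}, {"translation": [0, -5, 0], "rot": [0, 0, 0], "hand": 1}, {"translation": [0, -5, 0], "rot": [0, 0, 0], "hand": 1}]}}

```text
t: 16.3
eef_pos: [0.5436, -0.194, 0.072]
ee_rot: [-3.141, -0.002, -0.162]
force: [-0.5, 3.7, 7.9]
width: 0.0241
gripper_force: 30.0
```

```bash
cat > st.py <<'E'
from h import *
s=arm.get_state(); a=np.radians(-9.25); ey=np.array([-np.sin(a),np.cos(a)]); ex=np.array([np.cos(a),np.sin(a)])
print('u',(s['eef_pos'][:2]@ey).round(4),'v',(s['eef_pos'][:2]@ex).round(4),'Fy',(s['force'][:2]@ey).round(2),'Fx',(s['force'][:2]@ex).round(2),'Fz',s['force'][2].round(2),'yaw',np.degrees(s['ee_rot'][2]).round(2))
E
python3 st.py; python3 - <<'E'
from look import *
arm.grab_frame('top'); T=campose('top'); a=np.radians(-9.25); ey=np.array([-np.sin(a),np.cos(a)])
for l in ['plunger','notch','grip']:
  for r in arm.pinpoint(l,'top')[:1]: p=w(T,r['point']); print(l,round(r['p'],2),p.round(4),(p[:2]@ey).round(4))
arm.grab_frame('wrist'); T=campose('wrist')
for l in ['plunger','notch']:
  for r in arm.pinpoint(l,'wrist')[:1]: p=w(T,r['point']); print(l,round(r['p'],2),p.round(4),(p[:2]@ey).round(4))
E
```

```text
u -0.1041 v 0.5677 Fy 3.6 Fx -1.13 Fz 7.92 yaw -9.27
grip 0.59 [ 0.5426 -0.1967  0.0732] -0.107
plunger 0.77 [ 0.611  -0.043   0.0256] 0.0558
notch 0.74 [0.6237 0.0123 0.0253] 0.1124
```

>>> {"fn": "move_arm", "kwargs": {"rows": [{"translation": [0, -0.5, -0.1], "rot": [0, 0, 0], "hand": 1}, {"translation": [0, -1.2, -0.1], "rot": [0, 0, 0], "hand": 1}, {"translation": [0, -2, -0.1], "rot": [0, 0, 0], "hand": 1}, {"translation": [0, -2.8, -0.1], "rot": [0, 0, 0], "hand": 1}, {"translation": [0, -3.5, -0.1], "rot": [0, 0, 0], "hand": 1}, {"translation": [0, -4, -0.1], "rot": [0, 0, 0], "hand": 1}, {"translation": [0, -4, -0.1], "rot": [0, 0, 0], "hand": 1}, {"translation": [0, -4, -0.1], "rot": [0, 0, 0], "hand": 1}]}}

```text
t: 17.32
eef_pos: [0.5501, -0.1545, 0.0722]
ee_rot: [-3.141, -0.002, -0.162]
force: [3.9, 2.2, -0.9]
width: 0.024
gripper_force: 30.0
```

```bash
python3 st.py; python3 - <<'E'
from look import *
a=np.radians(-9.25); ey=np.array([-np.sin(a),np.cos(a)])
for n in ['wrist','top','side']:
  T=campose(n); arm.grab_frame(n)
  for l in ['plunger','notch']:
    for r in arm.pinpoint(l,n)[:1]: p=w(T,r['point']); print(n,l,round(r['p'],2),p.round(4),(p[:2]@ey).round(4))
E
python3 st.py
```

```text
u -0.0641 v 0.5678 Fy 2.84 Fx 3.47 Fz -0.86 yaw -9.28
wrist plunger 0.87 [ 0.6185 -0.0012  0.0233] 0.0982
wrist notch 0.84 [0.6214 0.0148 0.0271] 0.1145
side notch 0.48 [0.621  0.0145 0.0222] 0.1141
u -0.0641 v 0.5678 Fy 4.58 Fx 4.05 Fz -0.85 yaw -9.3
```

>>> {"fn": "move_arm", "kwargs": {"rows": [{"translation": [0, -0.15, 0], "rot": [0, 0, 0], "hand": 1}, {"translation": [0, -0.3, 0], "rot": [0, 0, 0], "hand": 1}, {"translation": [0, -0.45, 0], "rot": [0, 0, 0], "hand": 1}, {"translation": [0, -0.6, 0], "rot": [0, 0, 0], "hand": 1}, {"translation": [0, -0.7, 0], "rot": [0, 0, 0], "hand": 1}, {"translation": [0, -0.8, 0], "rot": [0, 0, 0], "hand": 1}, {"translation": [0, -0.8, 0], "rot": [0, 0, 0], "hand": 1}]}}

```text
t: 18.35
eef_pos: [0.5512, -0.1477, 0.0722]
ee_rot: [3.141, -0.002, -0.162]
force: [3.8, -2.4, -1.6]
width: 0.024
gripper_force: 30.0
```

```bash
python3 st.py; python3 - <<'E'
from look import *
a=np.radians(-9.25); ey=np.array([-np.sin(a),np.cos(a)])
for n in ['wrist','wrist']:
  T=campose(n); im,d,P=look('near')
  for l in ['plunger','notch']:
    for r in arm.pinpoint(l,n)[:1]: p=w(T,r['point']); print(n,l,round(r['p'],2),p.round(4),(p[:2]@ey).round(4))
u=P[...,:2]@ey; v=P[...,:2]@np.array([ey[1],-ey[0]])
for lo in np.arange(.09,.13,.002):
    m=(d>0)&(u>lo)&(u<lo+.002)&(abs(v-.6125)<.006)&(P[...,2]<.1)
    if m.any(): print(round(lo,3),m.sum(),(np.percentile(P[m][:,2],[10,50,90])*1e3).round(1))
E
python3 st.py
```

```text
u -0.0572 v 0.5677 Fy -1.8 Fx 4.18 Fz -1.61 yaw -9.3
tcp [ 0.5512 -0.1477  0.0722] [ 1.7997e+02 -9.0000e-02 -9.3000e+00] w 0.024
wrist plunger 0.94 [0.6173 0.0037 0.0239] 0.1029
wrist notch 0.98 [0.626  0.0138 0.0253] 0.1142
tcp [ 0.5512 -0.1476  0.0722] [ 1.7998e+02 -9.0000e-02 -9.3000e+00] w 0.0241
wrist plunger 0.83 [0.6168 0.0023 0.0231] 0.1014
wrist notch 0.95 [0.6238 0.0113 0.0253] 0.1114
0.09 34 [13.  22.3 23.5]
0.092 33 [14.5 22.5 35.3]
0.094 112 [22.2 33.8 37.2]
0.096 66 [18.  36.  37.9]
0.098 193 [22.6 41.8 50.2]
0.1 122 [22.1 45.5 53.2]
0.102 69 [22.1 50.5 54.4]
0.104 36 [24.8 52.5 54.4]
0.106 29 [12.8 53.4 54.3]
0.108 12 [13.2 50.4 53.4]
0.11 5 [12.  37.  37.1]
0.112 5 [12.3 36.5 37.4]
0.114 2 [12.2 12.9 13.6]
0.116 2 [12.7 13.  13.3]
0.118 3 [12.5 12.8 12.9]
0.12 1 [12.2 12.2 12.2]
0.122 2 [12.3 12.4 12.6]
0.124 2 [12.5 12.6 12.8]
0.126 2 [11.9 12.2 12.5]
0.128 5 [16.6 22.7 23.5]
0.13 4 [15.5 21.7 22.6]
u -0.0571 v 0.5678 Fy -2.79 Fx 5.05 Fz -1.55 yaw -9.3
```

>>> {"fn": "move_arm", "kwargs": {"rows": [{"translation": [0, -0.1, 0], "rot": [0, 0, 0], "hand": 1}, {"translation": [0, -0.2, 0], "rot": [0, 0, 0], "hand": 1}, {"translation": [0, -0.3, 0], "rot": [0, 0, 0], "hand": 1}, {"translation": [0, -0.3, 0], "rot": [0, 0, 0], "hand": 1}]}}

```text
t: 18.98
eef_pos: [0.5517, -0.1444, 0.0722]
ee_rot: [3.142, -0.002, -0.162]
force: [5.2, -0.0, -1.8]
width: 0.0241
gripper_force: 30.0
```

```bash
python3 st.py
```

```text
u -0.0539 v 0.5678 Fy 0.82 Fx 5.13 Fz -1.77 yaw -9.31
```

>>> {"fn": "move_arm", "kwargs": {"rows": [{"translation": [0, -0.1, 0], "rot": [0, 0, 0], "hand": 1}, {"translation": [0, -0.1, 0], "rot": [0, 0, 0], "hand": 1}, {"translation": [0, -0.1, 0], "rot": [0, 0, 0], "hand": 1}]}}

```text
t: 19.23
eef_pos: [0.5519, -0.1431, 0.0722]
ee_rot: [-3.141, -0.002, -0.162]
force: [5.3, -0.3, -1.7]
width: 0.0246
gripper_force: 30.0
```

```bash
python3 st.py
```

```text
u -0.0526 v 0.5678 Fy 0.57 Fx 5.28 Fz -1.69 yaw -9.3
```

>>> {"fn": "move_arm", "kwargs": {"rows": [{"translation": [0.03, -0.05, 0], "rot": [0, 0, 0], "hand": 1}, {"translation": [0.05, -0.1, 0], "rot": [0, 0, 0], "hand": 1}, {"translation": [0.05, -0.1, 0], "rot": [0, 0, 0], "hand": 1}]}}

```text
t: 19.48
eef_pos: [0.5521, -0.1421, 0.0721]
ee_rot: [-3.141, -0.001, -0.162]
force: [4.4, 0.2, 0.5]
width: 0.0242
gripper_force: 30.0
```

```bash
python3 st.py
```

```text
u -0.0515 v 0.5678 Fy 0.86 Fx 4.3 Fz 0.52 yaw -9.3
```

>>> {"fn": "move_arm", "kwargs": {"rows": [{"translation": [0, -0.05, 0], "rot": [0, 0, 0], "hand": 1}, {"translation": [0, -0.05, 0], "rot": [0, 0, 0], "hand": 1}, {"translation": [0, -0.05, 0], "rot": [0, 0, 0], "hand": 1}]}}

```text
t: 19.73
eef_pos: [0.5522, -0.1414, 0.0721]
ee_rot: [-3.141, -0.001, -0.162]
force: [4.8, 2.2, 2.6]
width: 0.0241
gripper_force: 30.0
```

```bash
python3 st.py; python3 - <<'E'
from look import *
a=np.radians(-9.25); ey=np.array([-np.sin(a),np.cos(a)])
T=campose('wrist'); im,d,P=look('near2')
for l in ['plunger','notch']:
    for r in arm.pinpoint(l,'wrist')[:1]: p=w(T,r['point']); print(l,round(r['p'],2),p.round(4),(p[:2]@ey).round(4))
E
```

```text
u -0.0508 v 0.5678 Fy 2.91 Fx 4.4 Fz 2.6 yaw -9.29
tcp [ 0.5522 -0.1414  0.0721] [-1.7998e+02 -5.0000e-02 -9.2900e+00] w 0.0241
plunger 0.61 [0.6202 0.0125 0.0221] 0.1121
notch 0.72 [0.6226 0.0143 0.0282] 0.1142
```

Fy has swung to +2.9 N, so the notch is pulling the cradle in. I'll creep on in half-millimetre steps.

>>> {"fn": "move_arm", "kwargs": {"rows": [{"translation": [0, -0.05, 0], "rot": [0, 0, 0], "hand": 1}, {"translation": [0, -0.05, 0], "rot": [0, 0, 0], "hand": 1}, {"translation": [0, -0.05, 0], "rot": [0, 0, 0], "hand": 1}]}}

```text
t: 20.13
eef_pos: [0.5523, -0.1409, 0.0721]
ee_rot: [-3.141, -0.001, -0.162]
force: [4.6, 2.2, 2.2]
width: 0.0244
gripper_force: 30.0
```

```bash
python3 st.py
```

```text
u -0.0503 v 0.5678 Fy 2.89 Fx 4.14 Fz 2.17 yaw -9.29
```

>>> {"fn": "move_arm", "kwargs": {"rows": [{"translation": [0, -0.05, 0], "rot": [0, 0, 0], "hand": 1}, {"translation": [0, -0.05, 0], "rot": [0, 0, 0], "hand": 1}, {"translation": [0, -0.05, 0], "rot": [0, 0, 0], "hand": 1}]}}

```text
t: 20.38
eef_pos: [0.5524, -0.1405, 0.0721]
ee_rot: [-3.141, -0.001, -0.162]
force: [5.5, 2.1, 2.7]
width: 0.0244
gripper_force: 30.0
```

```bash
python3 st.py
```

```text
u -0.0499 v 0.5678 Fy 2.97 Fx 5.14 Fz 2.68 yaw -9.29
```

>>> {"fn": "move_arm", "kwargs": {"rows": [{"translation": [0, -0.05, 0], "rot": [0, 0, 0], "hand": 1}, {"translation": [0, -0.05, 0], "rot": [0, 0, 0], "hand": 1}, {"translation": [0, -0.05, 0], "rot": [0, 0, 0], "hand": 1}]}}

```text
t: 20.63
eef_pos: [0.5524, -0.1403, 0.0721]
ee_rot: [3.141, -0.001, -0.162]
force: [5.1, -0.4, 1.6]
width: 0.0244
gripper_force: 30.0
```

```bash
python3 st.py
```

```text
u -0.0497 v 0.5678 Fy 0.4 Fx 5.11 Fz 1.6 yaw -9.29
```

>>> {"fn": "move_arm", "kwargs": {"rows": [{"translation": [0, -0.05, 0], "rot": [0, 0, 0], "hand": 1}, {"translation": [0, -0.05, 0], "rot": [0, 0, 0], "hand": 1}, {"translation": [0, -0.05, 0], "rot": [0, 0, 0], "hand": 1}]}}

```text
t: 20.88
eef_pos: [0.5524, -0.1401, 0.0721]
ee_rot: [3.141, -0.001, -0.162]
force: [5.0, -2.3, 1.5]
width: 0.0242
gripper_force: 30.0
```

```bash
python3 st.py; python3 - <<'E'
from look import *
a=np.radians(-9.25); ey=np.array([-np.sin(a),np.cos(a)])
T=campose('wrist'); im,d,P=look('near3')
for l in ['plunger','notch']:
    for r in arm.pinpoint(l,'wrist')[:1]: p=w(T,r['point']); print(l,round(r['p'],2),p.round(4),(p[:2]@ey).round(4))
u=P[...,:2]@ey; v=P[...,:2]@np.array([ey[1],-ey[0]])
b=(d>0)&(abs(v-.6125)<.02)&(P[...,2]>.052)&(P[...,2]<.058)&(u>.08)&(u<.14); print('barrel top',b.sum(),np.percentile(u[b],[2,50,98]).round(4),(np.percentile(P[b][:,2],[5,50,95])*1e3).round(1))
cv2.imwrite('pics/near3c.png',cv2.resize(im[0:220,100:400,::-1],None,fx=2.5,fy=2.5,interpolation=cv2.INTER_CUBIC))
E
```

```text
u -0.0495 v 0.5677 Fy -1.52 Fx 5.3 Fz 1.47 yaw -9.29
tcp [ 0.5524 -0.1401  0.0721] [ 1.7997e+02 -4.0000e-02 -9.2900e+00] w 0.0242
plunger 0.83 [0.6232 0.0128 0.0224] 0.1128
notch 0.57 [0.6253 0.0144 0.0276] 0.1147
barrel top 253 [0.0822 0.1112 0.1368] [52.1 54.4 57.5]
```

>>> {"fn": "move_arm", "kwargs": {"rows": [{"translation": [0, -0.05, 0], "rot": [0, 0, 0], "hand": 1}, {"translation": [0, -0.05, 0], "rot": [0, 0, 0], "hand": 1}, {"translation": [0, -0.05, 0], "rot": [0, 0, 0], "hand": 1}]}}

```text
t: 21.28
eef_pos: [0.5524, -0.1399, 0.0722]
ee_rot: [3.141, -0.001, -0.162]
force: [6.2, -4.0, 2.8]
width: 0.0243
gripper_force: 30.0
```

```bash
python3 st.py
```

```text
u -0.0493 v 0.5678 Fy -2.91 Fx 6.74 Fz 2.83 yaw -9.29
```

View pics/near3c.png

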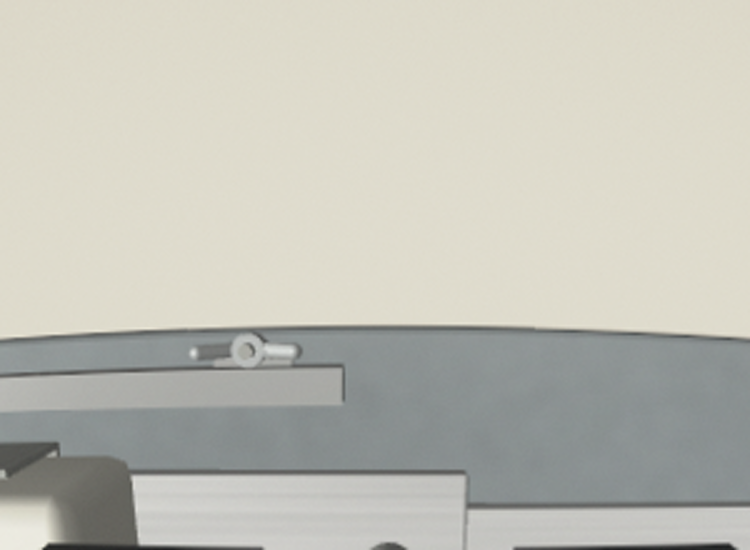

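The force has turned from +3 N to −3 N with almost no motion, at u = −0.0495, which matches the vision estimate of about −0.049. The ball is in the notch. The crop shows only the bar's clamp screw at (248,350) and the bar's end, with the plunger out of view. I'll settle, check the shutter and hand in.

>>> {"fn": "move_arm", "kwargs": {"rows": [{"translation": [0, 0.03, 0], "rot": [0, 0, 0], "hand": 1}, {"translation": [0, 0.03, 0], "rot": [0, 0, 0], "hand": 1}, {"translation": [0, 0.03, 0], "rot": [0, 0, 0], "hand": 1}, {"translation": [0, 0.03, 0], "rot": [0, 0, 0], "hand": 1}, {"translation": [0, 0.03, 0], "rot": [0, 0, 0], "hand": 1}, {"translation": [0, 0.03, 0], "rot": [0, 0, 0], "hand": 1}]}}

```text
t: 21.78
eef_pos: [0.5525, -0.14, 0.0722]
ee_rot: [3.141, -0.001, -0.162]
force: [4.5, -2.9, 1.6]
width: 0.0241
gripper_force: 30.0
```

```bash
python3 st.py; python3 - <<'E'
from look import *
a=np.radians(-9.25); ey=np.array([-np.sin(a),np.cos(a)])
for n in ['top','side']:
  im,d=arm.grab_frame(n); P=cloud(n,d); rect(P,box(P,d,.43,.57,.33,.46,.110,.13),'lip '+n)
  T=campose(n)
  for l in ['plunger','notch','lid','vial','whip']:
    for r in arm.pinpoint(l,n)[:1]: p=w(T,r['point']); print(n,l,round(r['p'],2),p.round(4),(p[:2]@ey).round(4))
E
python3 st.py
```

```text
u -0.0494 v 0.5678 Fy -2.14 Fx 4.91 Fz 1.58 yaw -9.29
lip top 190 c [0.4958 0.3886] s [0.0599 0.0114] a 15.3 z [0.1127 0.1198 0.1226] med [0.495  0.3877 0.1198]
top lid 0.77 [ 0.375  -0.1518 -0.0019] -0.0896
top whip 0.63 [0.7634 0.0315 0.0017] 0.1538
lip side 277 c [0.4954 0.3919] s [0.061  0.0105] a 14.4 z [0.112  0.1203 0.1221] med [0.4932 0.3922 0.1203]
side lid 0.66 [ 0.3685 -0.1482 -0.0023] -0.087
side vial 0.63 [0.3828 0.0939 0.0028] 0.1542
side whip 0.91 [ 7.613e-01  4.110e-02 -2.000e-04] 0.1629
u -0.0494 v 0.5677 Fy -1.53 Fx 5.61 Fz 1.0 yaw -9.29
```

```bash
python3 -c "
from station import arm
print(arm.job_done())"
```

```text
the job is handed in; nothing more can be done
None
```

I handed the job in with the shutter standing home in the block's slot and released, and the cradle held by its black grip with the ball in the notch; the lid, whip and vial have not visibly moved, and no verdict came back.

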